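Hold the topping station open by its side lever

TASK

The pans in the steel topping station are about to be refilled: slide the blue-lidded tub that stands under the station's side lever out of the way, keeping it upright on the worktop and leaving a few centimetres of bare worktop between it and where the lever's pad comes down. Then press the pad all the way down so that the heavy lid swings up, and finish while still holding the lever down. Nothing is to be picked up or knocked about, hands stay off the lid, and the lid must not drop or be flung.

Things in the scene. Friction and masses are not known exactly. Their poses are not given: they have to be found in the camera images.
- station: fixed steel topping station, two food pans under a flat steel lid; housing 244 mm deep (x), 204 mm wide (y), deck 86 mm high, closed lid 103 mm high; origin at the centre of its underside on the worktop; its -x is the front, -y its right side (seen from the robot) with the lever, z up. Its place and yaw differ each time
- lever: sprung bent steel lever on the station's right side; origin at the centre of the top face of the black rubber pad ending its long arm, 56 mm long (x), 42 mm wide, 12 mm thick, steel lips 4 mm high at its front and rear edges. At rest the pad is raised, its top about 263 mm above the worktop, tilted 0.57 rad front edge up; it is level half-way and tilted as much front edge down at the end
- lid: the station's flat steel lid (about 0.85 kg), hinged along the station's rear edge; origin on its centre line near its front edge, 240 mm ahead of the hinge axis, 98 mm above the worktop when shut and about 310 mm when the lever is fully down (lid 1.08 rad open). A roller on the lever's short end lifts it by a lug at its right side near the hinge; only the lever holds it up
- pad_down (a point): fixed point where the lever's origin (pad centre) is when fully down on its stop, 42 mm above the worktop, at station x = -191 mm, y = -130 mm. The pad gets there on an arc of 220 mm radius about the lever's pivot (station x = +25 mm, y = -130 mm, z = 85.5 mm), from 0.94 rad above level to 0.2 rad below. It takes about 3 to 8 N; let go, the lever springs up and the lid drops
- tub_mid (a point): centre, 30 mm above its foot, of the loose clear tub of salad with a blue lid (104 x 149 mm at the lid, about 92 x 136 mm at the foot, 62 mm high, 0.2 kg; lid fixed) standing on the worktop where the lever would come down; x across its short side, y along its long side, z up. Bare worktop lies to its right, but a fixed slicer's base begins 0.63 m ahead of the robot
- spice_jar: loose glass spice jar with a yellow cap, 42 mm across, 96 mm high, in front of the station; origin at the centre of its foot. Leave it alone
- canister: loose black square canister with a wooden lid, 70 x 70 x 100 mm, at the right of the worktop; origin at the centre of its foot. Leave it alone
- order_book: loose order pad, 148 x 109 x 13 mm, at the front right; origin under its centre. Leave it alone
- timer: loose white kitchen timer, 66 x 66 x 20 mm, on the right part of the worktop; origin under its centre. Leave it alone
- tomato: loose tomato, 74 mm across, 69 mm high, at the right rear; origin under its centre. Leave it alone

How it is judged:
By the outcome, as a careful person would: the job done as asked, in the order asked, and still so for the second after the job is handed in, while the arm keeps its last pose, push and grip.
It also fails if it takes over 59 s, if anything falls off the work surface, if the arm or the gripper's body presses on something with over 40 N, if the wrist force passes 120 N, or if a joint passes its speed limit or range.

ROBOT

A 6-joint arm with a two-finger parallel gripper is mounted at the origin on a cart in front of the work surface, level with it; the furniture and walls round the work are solid. World frame = base frame: x ahead of the robot, y to its left, z up, the work surface at z = 0. Lengths are in m, angles in rad, forces in N, time in s.
With the tool pointing down it reaches from about 0.325 to 0.775 m from the base axis. Payload 5.5 kg.
Tool frame: the origin (TCP) lies on the front face of the gripper's body, between the roots of the fingers; the fingertips stand 73 mm ahead of it and the grasp point (between the pads) lies 54 mm ahead of it; z points along the fingers, y is the line along which they close (so a half turn about z gives the same grasp; the last joint's range is limited). The gripper opens to 85 mm and grips with 20 to 120 N. Pads are 22 mm wide; open, the fingers measure 114 mm over their backs; the gripper's body (76 mm by 85 mm) begins 54 mm behind the grasp point. The pads swing forward as they close: fully open they stand 13 mm farther back than shut.
Start: joints at [1.188, 0.091, 1.231, -0, 1.82, -0.057], TCP at [0.192, 0.568, 0.304] pointing down, gripper open.
Joint ranges: [-2.87, 2.87], [-0.86, 2.18], [0.17, 2.46], [-1.51, 4.65], [0.06, 2.69], [-2.65, 2.65]. Speed limits (rad/s): [2.57, 2.57, 3.01, 3.14, 3.14, 3.14].

INTERFACE

Orientations are given as a unit quaternion [x, y, z, w].
In Python, from bench import telemetry, viewer, workorder gives the robot as it stands. The module is installed in compiled form; this text tells all that it offers.
- The arm moves only by the tool move_arm, never from a script. Its argument "rows" is a list of rows, each a list of 5 numbers: the shift along the world's x, y, z in m, then the turn about the world's z in rad, then the closure, from 0 (fully open) to 1 (shut). A call has 1 to 5 rows; each row is the pose to reach, as a shift and turn from the pose commanded when the call began; what a row does not reach only later rows make up. A row lasts 1/12 s, in which the tool goes at most 41.7 mm and 7.16 degrees, less where a joint would pass 70% of its speed; a pose out of reach is approached as far as the arm can. A call with a gripper value outside its range is refused whole. The fingers move at their own pace and stop on an object; the grip force is fixed at half the most. Time passes only in rows, so rows that repeat a pose let the fingers close. It gives the time, the measured TCP pose, the force, the opening and the grip force at its end, in the units of the state.
- telemetry.observe(): the state, without advancing time (a new reading comes with each control period).
- viewer.snapshot(name): name is "scene" or "top" or "wrist"; returns the picture (384x512x3 uint8, blue, green, red); there is no depth.
- viewer.get_calibration(name): a dict with "mtx" (3x3 intrinsics, pixels), "rvec" (rotation vector, rad) and "tvec" (3), from world to camera coordinates, as OpenCV has them. Camera axes: x right, y down, z forward; pixel columns grow to the right and rows downward; lengths in m; the calibration is good to about 2 mm. A picture is of the moment at which its call begins: read the wrist's pose just before it. get_calibration takes no time and is no camera call; for the wrist camera it gives the pose at the moment of the call.
- workorder.finish_job(): hands the job in; it is judged then, once.
The state is a dict: "t": time; "joints": joint angles; "joint_vel": joint speeds; "tau": joint torques, N m; "position": TCP position; "eef_rot": TCP orientation; "contact_force": force on the tool from outside, world axes, zero at the start; "wrist_torque": the same for the moment, N m; "opening": finger opening in m; "finger_force": force on a finger pad.
Only numpy, scipy, OpenCV 4.12 (cv2) and the standard library are available. Lean on these libraries where they do the work, as an engineer would, in place of code of your own. Each camera call takes 0.05 s, during which the arm holds its last target. There are 200 camera calls.

## Working session

There is one attempt and no reset: what is moved stays moved. The work goes in short steps, Python scripts to look and compute and a tool call to move; the robot and the scene stay as the last step left them, time stands still between calls to the robot, and variables do not carry over. Pictures are saved under pics/ and viewed, at most 10 in all, crops included, and the job is handed in when it is done.

Besides the shell and the picture viewer there is one more tool, called after "Emit:" as a command line: name --pt "numbers of a row" for each row, then --argument value for the rest. move_arm: Moves the arm, as the interface text tells. Its arguments: {"type":"object","properties":{"rows":{"type":"array"}},"required":["rows"]}

```bash
mkdir -p pics; python3 - <<'E'
from bench import telemetry, viewer
import cv2,numpy as np
for n in("scene","top"):
    cv2.imwrite(f"pics/{n}0.png",viewer.snapshot(n)); c=viewer.get_calibration(n)
    R=cv2.Rodrigues(np.array(c["rvec"]))[0]; print(n,np.round(c["mtx"],1).tolist(),(-R.T@np.array(c["tvec"]).ravel()).round(3),R.round(3).tolist())
s=telemetry.observe();print(s["t"],s["position"],s["eef_rot"],s["contact_force"])
E
```

```text
scene [[417.7, 0.0, 254.5], [0.0, 417.7, 191.6], [0.0, 0.0, 1.0]] [-0.045 -0.647  0.765] [[0.841, -0.54, 0.01], [-0.255, -0.413, -0.874], [0.476, 0.733, -0.486]]
top [[483.2, 0.0, 259.8], [0.0, 483.2, 188.8], [0.0, 0.0, 1.0]] [0.252 0.226 1.527] [[0.056, -0.998, 0.002], [-0.977, -0.055, -0.207], [0.207, 0.01, -0.978]]
0.1 [0.19197899 0.56831457 0.3028644 ] [ 1.62186644e-01  9.86759710e-01 -8.51306412e-04 -2.06840646e-04] [ 1.26368798  0.1693695  -0.25284149]
```

View pics/scene0.png

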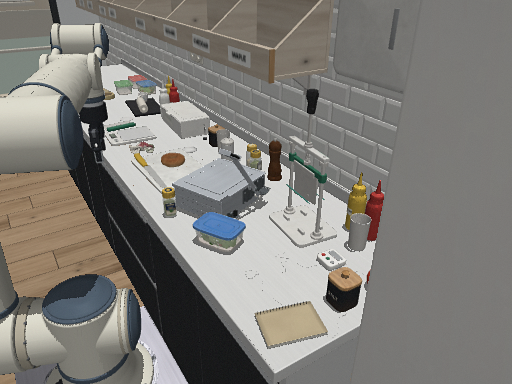

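View pics/top0.png

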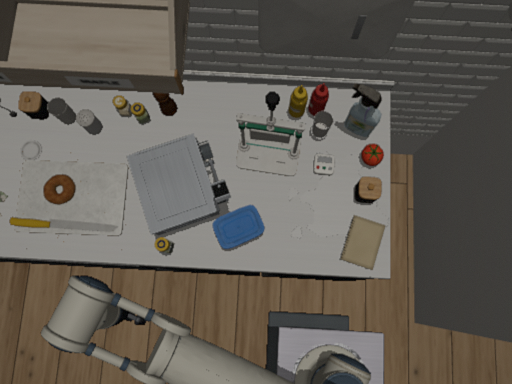

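```bash
cat > h.py <<'E'
import cv2,numpy as np
from bench import telemetry, viewer
def ray(n,uv,z):
    c=viewer.get_calibration(n);R=cv2.Rodrigues(np.array(c["rvec"]))[0];o=-R.T@np.array(c["tvec"]).ravel()
    d=(R.T@np.linalg.inv(c["mtx"])@np.c_[np.reshape(uv,(-1,2)),np.ones(np.size(uv)//2)].T).T
    return o+d*((z-o[2])/d[:,2])[:,None]
def proj(n,P):
    c=viewer.get_calibration(n);return cv2.projectPoints(np.float64(P).reshape(-1,3),np.array(c["rvec"]),np.array(c["tvec"]),np.array(c["mtx"]),None)[0].reshape(-1,2)
def blue(im):
    h=cv2.cvtColor(im,cv2.COLOR_BGR2HSV);m=cv2.inRange(h,(95,120,60),(125,255,255))
    k=max(cv2.findContours(m,0,2)[0],key=cv2.contourArea);return k.reshape(-1,2).astype(np.float32)
def tub(n,im,z=.062):
    w=ray(n,blue(im),z)[:,:2].astype(np.float32);r=cv2.minAreaRect(w);return r,cv2.boxPoints(r)
E
python3 - <<'E'
from h import *
for n in("top","scene"):
    r,b=tub(n,cv2.imread(f"pics/{n}0.png"));print(n,r,b.round(3).tolist())
t=cv2.imread("pics/top0.png")[110:270,120:320];s=cv2.imread("pics/scene0.png")[130:270,150:350]
cv2.imwrite("pics/c1.png",cv2.resize(t,None,fx=4,fy=4,interpolation=2)[:600]);cv2.imwrite("pics/c2.png",cv2.resize(s,None,fx=4,fy=4,interpolation=2))
E
```

```text
top ((0.4408535659313202, 0.30046311020851135), (0.09983508288860321, 0.14350531995296478), 26.230770111083984) [[0.36399999260902405, 0.34299999475479126], [0.42800000309944153, 0.21400000154972076], [0.5170000195503235, 0.257999986410141], [0.45399999618530273, 0.3869999945163727]]
scene ((0.43976178765296936, 0.2962779700756073), (0.10821359604597092, 0.15148386359214783), 27.029664993286133) [[0.3569999933242798, 0.33899998664855957], [0.4259999990463257, 0.20399999618530273], [0.5220000147819519, 0.2529999911785126], [0.45399999618530273, 0.3880000114440918]]
```

View pics/c1.png

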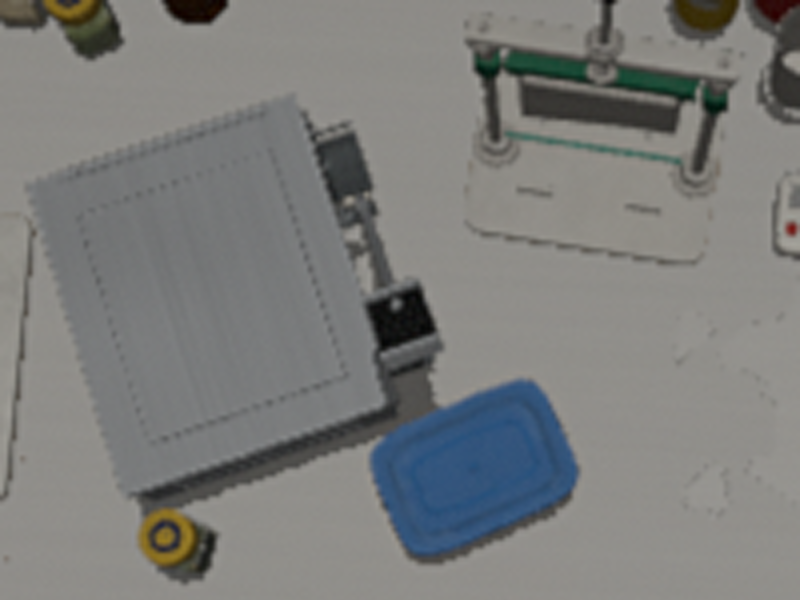

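View pics/c2.png

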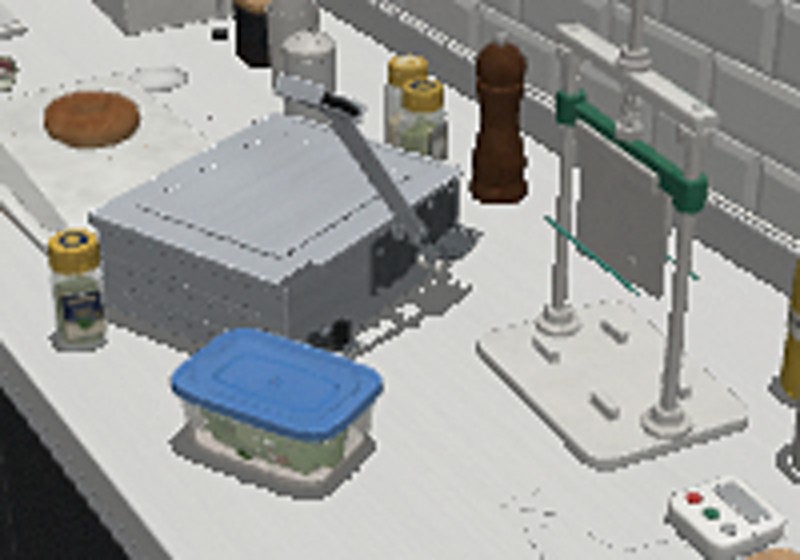

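```bash
python3 - <<'E'
from h import *
c=lambda a,o:(np.array(a,float)+.5)/4-.5+o
L=ray("top",c([[32,187],[296,97],[390,405],[133,492]],[120,110]),.103)[:,:2]
print(L.round(4).tolist())
RL,RR,FR,FL=L
print("depth",np.hypot(*(RR-FR)),np.hypot(*(RL-FL)),"width",np.hypot(*(RR-RL)),np.hypot(*(FR-FL)))
f=(RR+RL-FR-FL);w=(RL+FL-RR-FR);print("yaw",np.arctan2(f[1],f[0]),np.arctan2(-w[0],w[1]))
print("c",L.mean(0))
S=ray("scene",c([[288,285],[92,217],[462,172]],[150,130]),.103)[:,:2];print("scene FR FL RR",S.round(4).tolist())
print("pad rest top",ray("top",c([403,315],[120,110]),.263))
# pad triangulate: scene pad dark centre
print("pad scene",ray("scene",c([318,95],[150,130]),.263))
print("jar",ray("top",c([166,538],[120,110]),.096))
E
```

```text
[[0.6313, 0.6487], [0.7145, 0.4536], [0.4787, 0.3633], [0.4031, 0.548]]
depth 0.25249141863462454 0.2494742080699378 width 0.21210657023697777 0.1995279353411106
yaw 0.3905423151453948 0.3959908518961345
c [0.55686708 0.50339103]
scene FR FL RR [[0.4844, 0.3567], [0.399, 0.5427], [0.7118, 0.4501]]
pad rest top [[0.51446859 0.34368958 0.263     ]]
pad scene [[0.50952485 0.347063   0.263     ]]
jar [[0.3712438  0.52174602 0.096     ]]
```

The top crop shows the lid corners at (32,187), (296,97), (390,405) and (133,492), the raised pad at (403,315), the tub lid at (475,467) and the jar at (166,538). The scene crop agrees. This puts the station at about (0.558, 0.504) with yaw 0.393, pad_down at about (0.431, 0.311) and the tub at (0.440, 0.299) with yaw 0.46. Next I approach the tub's left end.

Emit:
move_arm --pt "0.03 -0.025 0 -0.1 0.5" --pt "0.06 -0.05 0 -0.2 0.5" --pt "0.09 -0.075 0 -0.3 0.5" --pt "0.12 -0.1 0 -0.4 0.5" --pt "0.15 -0.127 0 -0.5 0.5"

```text
t: 0.52
position: [0.3429, 0.4403, 0.3032]
eef_rot: [0.403, 0.915, -0.0, -0.0]
contact_force: [0.2, 0.3, 0.3]
opening: 0.0422
finger_force: 0.0
```

Emit:
move_arm --pt "0.02 -0.018 0 -0.1 0.5" --pt "0.04 -0.037 0 -0.2 0.5" --pt "0.04 -0.037 -0.02 -0.3 0.5" --pt "0.04 -0.037 -0.05 -0.31 0.5" --pt "0.04 -0.037 -0.08 -0.31 0.5"

```text
t: 0.93
position: [0.3829, 0.404, 0.2237]
eef_rot: [0.539, 0.842, 0.001, 0.0]
contact_force: [0.8, -0.2, -1.1]
opening: 0.0423
finger_force: 0.0
```

```bash
python3 - <<'E'
from h import *
s=telemetry.observe();print(s["t"],s["position"],s["eef_rot"],s["contact_force"],s["opening"],s["joints"])
a=viewer.snapshot("scene");b=viewer.snapshot("wrist")
cv2.imwrite("pics/m1.png",np.hstack([cv2.resize(a[60:300,60:380],None,fx=1.5,fy=1.5),cv2.resize(b,(320,360))]))
E
```

```text
0.9333 [0.38285216 0.40402133 0.22365063] [5.38933480e-01 8.42347632e-01 1.06017287e-03 2.17644675e-04] [ 0.80988693 -0.17221114 -1.10108389] 0.04226321026931646 [ 7.51121750e-01 -2.84290395e-02  1.49434545e+00  1.04464346e-04
  1.67351418e+00  3.18677934e-01]
```

View pics/m1.png

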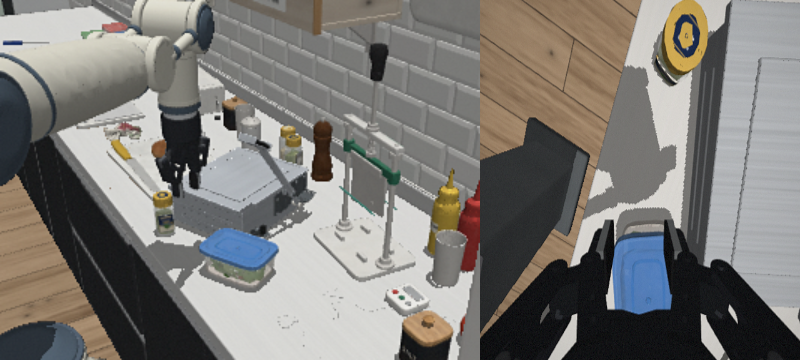

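The wrist view shows the fingers lined up either side of the tub's left end, with the jar and station clear. I'll go down and push.

Emit:
move_arm --pt "0 0 -0.03 0 0.5" --pt "0 0 -0.06 0 0.5" --pt "0 0 -0.09 0 0.5" --pt "0 0 -0.11 0 0.5" --pt "0 0 -0.117 0 0.5"

```text
t: 1.45
position: [0.3811, 0.4038, 0.1043]
eef_rot: [0.538, 0.843, -0.002, -0.001]
contact_force: [-0.7, 0.8, -0.7]
opening: 0.0427
finger_force: 0.0
```

Emit:
move_arm --pt "0.004 -0.009 0 0 0.5" --pt "0.008 -0.018 0 0 0.5" --pt "0.012 -0.027 0 0 0.5" --pt "0.016 -0.036 0 0 0.5" --pt "0.02 -0.045 0 0 0.5"

```text
t: 1.87
position: [0.4033, 0.359, 0.1091]
eef_rot: [0.538, 0.843, 0.002, 0.0]
contact_force: [-0.5, 1.6, 0.5]
opening: 0.0426
finger_force: 0.8
```

Emit:
move_arm --pt "0.004 -0.009 0 0 0.5" --pt "0.008 -0.018 0 0 0.5" --pt "0.012 -0.027 0 0 0.5" --pt "0.016 -0.036 0 0 0.5" --pt "0.02 -0.045 0 0 0.5"

```text
t: 2.28
position: [0.4224, 0.3135, 0.1069]
eef_rot: [0.538, 0.843, -0.0, -0.0]
contact_force: [-0.3, 2.0, 1.4]
opening: 0.0429
finger_force: 0.8
```

```bash
python3 - <<'E'
from h import *
for n in("top","scene"):
    r,b=tub(n,viewer.snapshot(n));print(n,r,b.round(3).tolist())
E
```

```text
top ((0.47497111558914185, 0.20682072639465332), (0.09807446599006653, 0.07193727046251297), 23.127952575683594) [[0.41600000858306885, 0.22100000083446503], [0.4440000057220459, 0.15399999916553497], [0.5339999794960022, 0.19300000369548798], [0.5059999823570251, 0.2590000033378601]]
scene ((0.4601072072982788, 0.23334912955760956), (0.10650978982448578, 0.15239651501178741), 23.07757568359375) [[0.38100001215934753, 0.28299999237060547], [0.4410000145435333, 0.1420000046491623], [0.5389999747276306, 0.18400000035762787], [0.4790000021457672, 0.3240000009536743]]
```

Emit:
move_arm --pt "0.004 -0.009 0 0 0.5" --pt "0.008 -0.018 0 0 0.5" --pt "0.012 -0.027 0 0 0.5" --pt "0.016 -0.036 0 0 0.5" --pt "0.02 -0.045 0 0 0.5"

```text
t: 2.8
position: [0.4424, 0.2684, 0.1067]
eef_rot: [0.538, 0.843, -0.0, -0.0]
contact_force: [-0.1, 1.2, -0.1]
opening: 0.043
finger_force: 0.4
```

Emit:
move_arm --pt "0.004 -0.009 0 0 0.5" --pt "0.008 -0.017 0 0 0.5" --pt "0.01 -0.023 0 0 0.5" --pt "0.012 -0.027 0 0 0.5" --pt "0.012 -0.028 0 0 0.5"

```text
t: 3.22
position: [0.4545, 0.2407, 0.107]
eef_rot: [0.538, 0.843, 0.0, 0.0]
contact_force: [-0.6, 0.9, -0.1]
opening: 0.0425
finger_force: 0.3
```

Emit:
move_arm --pt "-0.005 0.012 0 0 0.5" --pt "-0.012 0.03 0 0 0.5" --pt "-0.02 0.05 0.0 0 0.5" --pt "-0.025 0.06 0.02 0 0.7" --pt "-0.03 0.06 0.05 0 1"

```text
t: 3.63
position: [0.4219, 0.3024, 0.1537]
eef_rot: [0.537, 0.844, -0.003, -0.002]
contact_force: [0.2, 0.0, -0.1]
opening: 0.0193
finger_force: 0.0
```

```bash
python3 - <<'E'
from h import *
R=np.array([[np.cos(.393),-np.sin(.393)],[np.sin(.393),np.cos(.393)]]);O=np.array([.558,.504])
for n in("top","scene"):
    im=viewer.snapshot(n);r,b=tub(n,im);print(n,r,"station:",((b-O)@R).round(3).tolist());cv2.imwrite(f"pics/{n}2.png",im)
E
```

```text
top ((0.49462294578552246, 0.16356289386749268), (0.09846998006105423, 0.13596463203430176), 23.50701141357422) station: [[-0.239, -0.223], [-0.237, -0.359], [-0.139, -0.357], [-0.141, -0.221]]
scene ((0.49148914217948914, 0.1632693111896515), (0.1072930246591568, 0.1485494077205658), 23.46266746520996) station: [[-0.247, -0.216], [-0.244, -0.364], [-0.137, -0.363], [-0.14, -0.214]]
```

The tub now stands about 64 mm clear of the pad's landing area. I'll rise out in front of the lever, turn the tool and go above the pad.

Emit:
move_arm --pt "-0.015 -0.006 0.03 0.12 1" --pt "-0.028 -0.011 0.07 0.24 1" --pt "-0.028 -0.011 0.11 0.36 1" --pt "-0.028 -0.011 0.15 0.48 1" --pt "-0.028 -0.011 0.185 0.6 1"

```text
t: 4.15
position: [0.3957, 0.2903, 0.3448]
eef_rot: [0.262, 0.965, 0.001, 0.001]
contact_force: [0.9, -0.1, -0.3]
opening: -0.0
finger_force: 0.0
```

Emit:
move_arm --pt "0 0 0.03 0.12 1" --pt "0 0 0.06 0.24 1" --pt "0 0 0.06 0.36 1" --pt "0 0 0.06 0.48 1" --pt "0 0 0.06 0.6 1"

```text
t: 4.57
position: [0.3962, 0.2905, 0.4026]
eef_rot: [-0.035, 0.999, 0.0, 0.001]
contact_force: [-0.2, 0.6, -0.3]
opening: 0.0001
finger_force: 0.0
```

Emit:
move_arm --pt "0.02 0.01 0 0.12 1" --pt "0.04 0.02 0 0.24 1" --pt "0.06 0.026 0 0.33 1" --pt "0.08 0.034 0 0.33 1" --pt "0.08 0.034 0 0.33 1"

```text
t: 4.98
position: [0.4787, 0.3252, 0.399]
eef_rot: [-0.195, 0.981, -0.001, -0.001]
contact_force: [1.0, 0.8, -1.3]
opening: -0.0002
finger_force: 0.0
```

```bash
python3 - <<'E'
from h import *
s=telemetry.observe();print(s["t"],s["position"],s["eef_rot"],s["contact_force"],s["opening"],s["joints"].round(2) if hasattr(s["joints"],'round') else s["joints"])
a=viewer.snapshot("scene");b=viewer.snapshot("wrist")
cv2.imwrite("pics/m2.png",np.hstack([cv2.resize(a[60:300,60:380],None,fx=1.5,fy=1.5),cv2.resize(b,(320,360))]))
y=.393;c,sn=np.cos(y),np.sin(y);O=[.558,.504]
for q in np.linspace(.94,-.2,13):
    x=.025-.22*np.cos(q);z=.0855+.22*np.sin(q);v=-.132
    print(round(q,3),np.round([O[0]+c*x-sn*v,O[1]+sn*x+c*v,z+.073+.011*abs(np.tan(q-.37))],4))
E
```

```text
4.9833 [0.47873476 0.32520749 0.39900272] [-1.95480436e-01  9.80706523e-01 -6.93404176e-04 -1.27808048e-03] [ 1.00718832  0.77518323 -1.28189533] -0.0002243030623084686 [ 0.54  0.08  1.07 -0.    1.99 -1.43]
0.94 [0.5118 0.3419 0.3432]
0.845 [0.4968 0.3357 0.3287]
0.75 [0.4829 0.33   0.3129]
0.655 [0.4705 0.3248 0.2957]
0.56 [0.4595 0.3203 0.2775]
0.465 [0.45   0.3163 0.2582]
0.37 [0.4422 0.3131 0.2381]
0.275 [0.4361 0.3106 0.2193]
0.18 [0.4317 0.3087 0.2   ]
0.085 [0.4292 0.3077 0.1804]
-0.01 [0.4284 0.3074 0.1607]
-0.105 [0.4295 0.3078 0.1411]
-0.2 [0.4325 0.3091 0.1218]
```

View pics/m2.png

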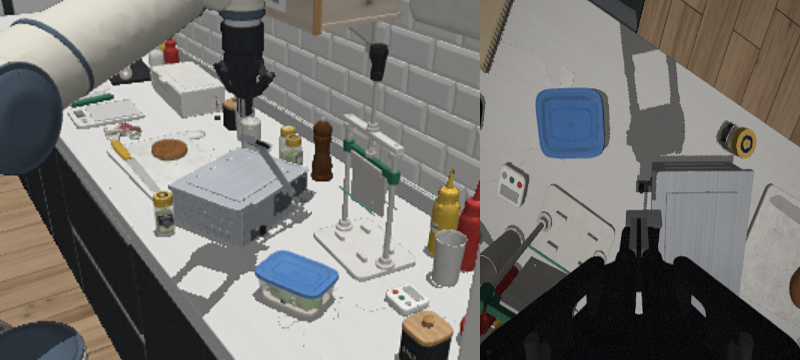

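The wrist view shows the closed fingertips (x≈640) in line with the pad and arm (x≈643), just ahead of it. The tub stands upright and clear. I'll move over the pad and descend gently.

Emit:
move_arm --pt "0.011 0.005 0 0 1" --pt "0.022 0.011 -0.01 0 1" --pt "0.033 0.017 -0.025 0 1" --pt "0.033 0.017 -0.04 0 1" --pt "0.033 0.017 -0.047 0 1"

```text
t: 5.5
position: [0.5084, 0.3413, 0.3529]
eef_rot: [-0.196, 0.981, -0.0, -0.001]
contact_force: [-1.0, -0.7, -0.0]
opening: 0.0001
finger_force: 0.0
```

Emit:
move_arm --pt "0 0 -0.003 0 1" --pt "0 0 -0.006 0 1" --pt "0 0 -0.009 0 1" --pt "0 0 -0.012 0 1" --pt "0 0 -0.012 0 1"

```text
t: 5.92
position: [0.5088, 0.3414, 0.3437]
eef_rot: [-0.196, 0.981, 0.0, 0.001]
contact_force: [0.2, -0.8, 0.7]
opening: 0.0001
finger_force: 0.2
```

```bash
python3 - <<'E'
from h import *
s=telemetry.observe();print(s["t"],s["position"],s["contact_force"])
a=viewer.snapshot("scene");b=viewer.snapshot("wrist")
cv2.imwrite("pics/m3.png",np.hstack([cv2.resize(a[90:210,180:320],None,fx=3,fy=3),cv2.resize(b[190:390,180:380],(360,360))]))
E
```

```text
5.9167 [0.50884147 0.34142105 0.34368498] [ 0.18821092 -0.77404663  0.7084613 ]
```

View pics/m3.png

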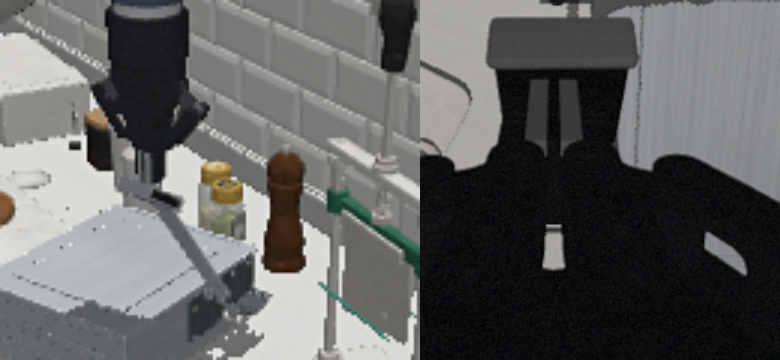

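Contact is just starting: the tips sit on the pad between the lips, near its centre line. Now I follow the arc slowly.

Emit:
move_arm --pt "-0.004 -0.002 -0.005 0 1" --pt "-0.009 -0.004 -0.011 0 1" --pt "-0.014 -0.006 -0.017 0 1" --pt "-0.019 -0.008 -0.022 0 1" --pt "-0.024 -0.01 -0.028 0 1"

```text
t: 6.43
position: [0.4849, 0.3313, 0.3169]
eef_rot: [-0.196, 0.981, 0.0, 0.002]
contact_force: [-1.2, -1.2, 6.9]
opening: 0.0
finger_force: 3.0
```

```bash
python3 - <<'E'
from h import *
s=telemetry.observe();print(s["t"],s["position"],s["contact_force"])
a=viewer.snapshot("scene");b=viewer.snapshot("wrist")
cv2.imwrite("pics/m4.png",np.hstack([cv2.resize(a[90:210,180:320],None,fx=3,fy=3),cv2.resize(b[190:390,180:380],(360,360))]))
E
```

```text
6.4333 [0.48487137 0.33125133 0.31689619] [-1.17373296 -1.23167049  6.85788394]
```

View pics/m4.png

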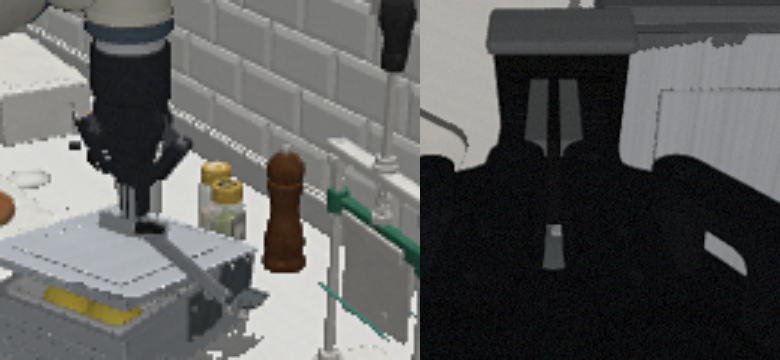

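Emit:
move_arm --pt "-0.004 -0.002 -0.005 0 1" --pt "-0.008 -0.003 -0.011 0 1" --pt "-0.012 -0.005 -0.016 0 1" --pt "-0.016 -0.007 -0.022 0 1" --pt "-0.019 -0.008 -0.028 0 1"

```text
t: 6.95
position: [0.4658, 0.3235, 0.2885]
eef_rot: [-0.196, 0.981, 0.001, 0.001]
contact_force: [-2.0, -1.2, 7.0]
opening: -0.0002
finger_force: 3.0
```

Emit:
move_arm --pt "-0.003 -0.001 -0.006 0 1" --pt "-0.007 -0.003 -0.012 0 1" --pt "-0.01 -0.004 -0.018 0 1" --pt "-0.013 -0.005 -0.025 0 1" --pt "-0.016 -0.007 -0.031 0 1"

```text
t: 7.37
position: [0.4498, 0.3168, 0.2568]
eef_rot: [-0.196, 0.981, 0.001, 0.001]
contact_force: [-0.7, 3.0, 5.1]
opening: 0.0001
finger_force: 2.3
```

Emit:
move_arm --pt "-0.003 -0.001 -0.006 0 1" --pt "-0.005 -0.002 -0.013 0 1" --pt "-0.008 -0.003 -0.019 0 1" --pt "-0.01 -0.004 -0.026 0 1" --pt "-0.012 -0.005 -0.032 0 1"

```text
t: 7.78
position: [0.4379, 0.3117, 0.2238]
eef_rot: [-0.196, 0.981, 0.0, 0.0]
contact_force: [-1.1, 2.4, 4.3]
opening: -0.0004
finger_force: 2.3
```

```bash
python3 - <<'E'
from h import *
s=telemetry.observe();print(s["t"],s["position"],s["contact_force"],s["joints"])
a=viewer.snapshot("scene");b=viewer.snapshot("wrist")
cv2.imwrite("pics/m5.png",np.hstack([cv2.resize(a[90:230,150:310],None,fx=2.5,fy=2.5),cv2.resize(b[190:390,180:380],(350,350))]))
E
```

```text
7.7833 [0.43788838 0.31173808 0.2238244 ] [-1.08797339  2.40515131  4.349912  ] [ 5.55050712e-01 -7.91904304e-02  1.54300051e+00  6.63111327e-04
  1.67683835e+00 -1.41017475e+00]
```

View pics/m5.png

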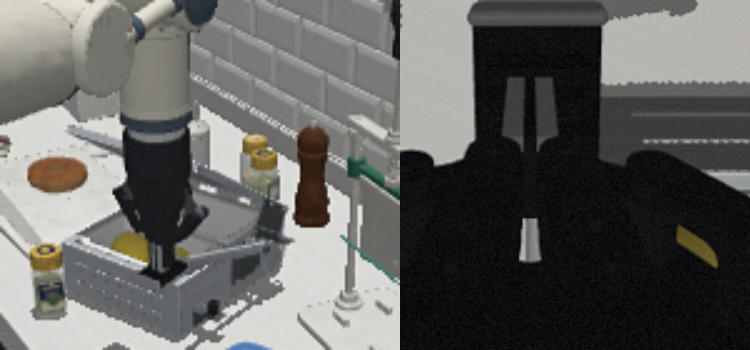

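Emit:
move_arm --pt "-0.002 -0.001 -0.006 0 1" --pt "-0.003 -0.001 -0.013 0 1" --pt "-0.005 -0.002 -0.019 0 1" --pt "-0.006 -0.002 -0.026 0 1" --pt "-0.007 -0.003 -0.032 0 1"

```text
t: 8.3
position: [0.4308, 0.3086, 0.1917]
eef_rot: [-0.196, 0.981, 0.0, -0.0]
contact_force: [-1.2, 2.3, 4.7]
opening: 0.0001
finger_force: 2.4
```

Emit:
move_arm --pt "-0.001 0 -0.006 0 1" --pt "-0.002 -0.001 -0.013 0 1" --pt "-0.003 -0.001 -0.019 0 1" --pt "-0.003 -0.001 -0.025 0 1" --pt "-0.003 -0.001 -0.031 0 1"

```text
t: 8.72
position: [0.4281, 0.3073, 0.1603]
eef_rot: [-0.196, 0.981, -0.0, 0.0]
contact_force: [-0.8, 0.6, 5.3]
opening: 0.0001
finger_force: 2.1
```

Emit:
move_arm --pt "0 0 -0.006 0 1" --pt "0.001 0 -0.011 0 1" --pt "0.001 0 -0.016 0 1" --pt "0.002 0.001 -0.021 0 1" --pt "0.003 0.001 -0.026 0 1"

```text
t: 9.13
position: [0.43, 0.308, 0.1335]
eef_rot: [-0.196, 0.981, -0.001, -0.002]
contact_force: [-6.5, -1.3, 3.7]
opening: 0.0002
finger_force: 3.1
```

Emit:
move_arm --pt "0 0 -0.003 0 1" --pt "0.001 0 -0.006 0 1" --pt "0.001 0 -0.009 0 1" --pt "0.001 0 -0.011 0 1" --pt "0.001 0 -0.011 0 1"

```text
t: 9.55
position: [0.4313, 0.3084, 0.1227]
eef_rot: [-0.196, 0.981, -0.0, -0.001]
contact_force: [-6.1, 0.8, 4.2]
opening: -0.0002
finger_force: 3.1
```

Emit:
move_arm --pt "0 0 -0.002 0 1" --pt "0 0 -0.004 0 1" --pt "0 0 -0.005 0 1" --pt "0 0 -0.006 0 1" --pt "0 0 -0.006 0 1"

```text
t: 9.97
position: [0.4319, 0.3086, 0.1178]
eef_rot: [-0.196, 0.981, 0.0, -0.0]
contact_force: [-5.4, 1.0, 3.9]
opening: -0.0
finger_force: 3.0
```

```bash
python3 - <<'E'
from h import *
s=telemetry.observe();print(s["t"],s["position"],s["contact_force"],s["tau"])
a=viewer.snapshot("scene");b=viewer.snapshot("top")
cv2.imwrite("pics/m6.png",np.hstack([cv2.resize(a[80:280,130:330],None,fx=2,fy=2),cv2.resize(b[110:270,120:280],(400,400))]))
E
```

```text
9.9667 [0.43189413 0.30857038 0.11783047] [-5.38693605  1.01348058  3.93956044] [-2.10725784e+00 -3.65097857e+01 -4.00971687e+01 -1.22713376e+00
 -1.29283972e+00  3.89197713e-02]
```

View pics/m6.png

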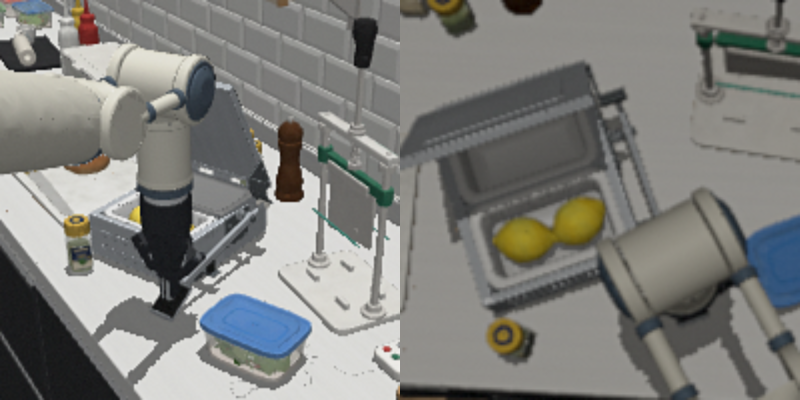

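Nearly down: the lid is up and the tub is upright and clear. I keep pressing until the force rises at the stop.

Emit:
move_arm --pt "0 0 -0.002 0 1" --pt "0.001 0 -0.004 0 1" --pt "0.001 0 -0.005 0 1" --pt "0.001 0 -0.006 0 1" --pt "0.001 0 -0.006 0 1"

```text
t: 10.48
position: [0.4326, 0.3089, 0.1145]
eef_rot: [-0.196, 0.981, 0.001, -0.0]
contact_force: [-13.7, -1.3, 17.2]
opening: 0.0
finger_force: 10.4
```

Emit:
move_arm --pt "0 0 0 0 1" --pt "0 0 0 0 1" --pt "0 0 0 0 1" --pt "0 0 0 0 1" --pt "0 0 0 0 1"

```text
t: 10.9
position: [0.4326, 0.3088, 0.1146]
eef_rot: [-0.196, 0.981, 0.001, -0.0]
contact_force: [-12.8, -2.9, 17.6]
opening: 0.0001
finger_force: 10.2
```

Emit:
move_arm --pt "0 0 0 0 1" --pt "0 0 0 0 1" --pt "0 0 0 0 1" --pt "0 0 0 0 1" --pt "0 0 0 0 1"

```text
t: 11.32
position: [0.4326, 0.3088, 0.1146]
eef_rot: [-0.196, 0.981, 0.001, -0.0]
contact_force: [-13.3, -1.8, 17.0]
opening: 0.0
finger_force: 10.2
```

The push on the stop is steady, so I'm handing in.

```bash
python3 -c "
from bench import workorder
print(workorder.finish_job())"
```

```text
the job is handed in; nothing more can be done
None
```

I slid the tub aside upright, leaving about 6 cm of bare worktop to where the pad lands, then pressed the lever onto its stop with the lid up, and handed the job in at about 11 s with the lever still held down (no verdict was returned).

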